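# Close electrode tweezers to the marked gap over a bean and hold

## Robot

A 6-joint arm with a two-finger parallel gripper is mounted at the origin on a cart in front of the work surface, level with it; the furniture and walls round the work are solid. World frame = base frame: x ahead of the robot, y to its left, z up, the work surface at z = 0. Lengths are in mm, angles in rad, forces in N, time in s.
With the tool pointing down it reaches from about 275 to 750 mm from the base axis. Payload 10.2 kg.
Tool frame: the origin (TCP) lies between the finger pads; the fingertips stand 11 mm ahead of it and the grasp point (between the pads) lies 8 mm behind it; z points along the fingers, y is the line along which they close (so a half turn about z gives the same grasp; the last joint's range is limited). The gripper opens to 85 mm and grips with 20 to 120 N. Pads are 22 mm wide; open, the fingers measure 114 mm over their backs; the gripper's body (76 mm by 85 mm) begins 54 mm behind the grasp point. The pads swing forward as they close: fully open they stand 13 mm farther back than shut.
Start: joints at [1.077, 0.313, 1.498, -0, 1.331, -0.223], TCP at [140.451, 505.87, 242.294] pointing down, gripper open.
Joint ranges: [-2.94, 2.94], [-0.97, 2.17], [0.19, 2.56], [-1.23, 4.37], [0.02, 3.11], [-2.88, 2.88]. Speed limits (rad/s): [2.39, 2.39, 3.01, 3.14, 3.14, 3.14].

## Interface

Orientations are given as a unit quaternion [w, x, y, z].
In Python, from rig import sense, eyes, finish_job gives the robot as it stands.
- The arm moves only by the shell command python3 -m jog 'ROWS' [FORCE]. ROWS is JSON, a list of rows, each a list of 7 numbers: the shift along the tool's x, y, z in m, then the turn, a rotation vector about the tool's x, y, z in rad, then the finger opening in m, from 0 to 0.0854. In form: [[dx, dy, dz, rx, ry, rz, gripper], ...]. A call has 1 to 5 rows; each row shifts and turns the commanded pose from where the row before left it, along the tool's axes as they then stand; what a row does not reach is not made up. A row lasts 1/10 s, in which the tool goes at most 50 mm and 8.59 degrees, less where a joint would pass 70% of its speed; a pose out of reach is approached as far as the arm can. A call is refused whole if a number of a shift passes 0.05 or a number of a turn 0.15, either way. A call with a gripper value outside its range is refused whole. The fingers move at their own pace and stop on an object; FORCE is the grip in N (left out, the last holds). Time passes only in rows, so rows that do not move let the fingers close. It gives the time, the measured TCP pose, the force, the opening and the grip force at its end, in the units of the state.
- sense(): the state, without advancing time (a new reading comes with each control period).
- eyes.capture(name): name is "scene" or "top" or "wrist"; returns the picture (400x640x3 uint8, red, green, blue); there is no depth.
- eyes.calibration(name): a dict with "fx", "fy", "cx", "cy" (pixels), "cam_to_world" (4x4, takes a point from camera to world coordinates); the wrist camera has in their place "mount" (4x4, takes a point from camera to tool coordinates, whose origin is the TCP and whose axes are the flange's). Camera axes: x right, y down, z forward; pixel columns grow to the right and rows downward; lengths in mm; the calibration is good to about 2 mm. A picture is of the moment at which its call begins: read the wrist's pose just before it. calibration takes no time and is no camera call.
- finish_job(): hands the job in; it is judged then, once.
The state is a dict: "time_s": time; "joints": joint angles; "dq": joint speeds; "tau": joint torques, N m; "eef_pos": TCP position; "ee_rot": TCP orientation; "force": force on the tool from outside, world axes, zero at the start; "wrist_torque": the same for the moment, N m; "grip_width": opening from 0.0 (shut) to 1.0 (fully open); "grip_force": force on a finger pad.
Only numpy, scipy, OpenCV 4.12 (cv2) and the standard library are available. Lean on these libraries where they do the work, as an engineer would, in place of code of your own. Each camera call takes 0.05 s, during which the arm holds its last target. There are 200 camera calls.

## Task

Lift the cordless electrode tweezers off their rest and bring their two disc electrodes, still well open, one to each long side of the bean on the little stage, level with it and centred on it. Then squeeze the tweezers until the pointer stands on the long line of their scale (16 mm between the discs) and keep holding them exactly so in the air for the pulses: the job finishes with the tweezers still held and squeezed, the gap steady. Do not touch the bean or push its stage, and leave the other things on the bench alone.

Things in the scene. Friction and masses are not known exactly. Their poses are not given: they have to be found in the camera images.
- tweezers: Cordless electrode tweezers, 155 mm long, 80 g, lying level: black heel housing (38 x 24 x 16 mm), two steel arms spread sideways with black ribbed finger flats on their outer sides, shanks bent down to two discs. Origin midway between the flats, 60 mm above the table in the rest: grip here, across y. x toward the discs (57 mm ahead, 16 mm lower), y left, z up. Heel ends 92 mm behind.
- left_flat (a point): centre of the left (+y) finger flat's outer face, 21 mm long and 16 mm high. Width over the two flats: about 32 mm at rest, about 23 mm when the discs are 16 mm apart; so the disc gap closes about 2 mm per mm of squeeze.
- right_flat (a point): centre of the right (-y) finger flat's outer face, alike.
- left_arm (a joint): sprung pivot of the left arm, 58 mm behind the tweezers' origin, rad: 0 at rest (open), 0.078 at the mark, grows as it is squeezed. The spring resists with 8 N m/rad: about 11 N on each flat at the mark, and it opens the arm when let go.
- right_arm (a joint): the same for the right arm.
- left_disc (a point): centre of the inner face of the left (+y) disc electrode, a steel disc 10 mm in diameter and 2 mm thick that stands upright. The distance between left_disc and right_disc is the tip gap: 34 mm at rest, 16 mm at the mark.
- right_disc (a point): centre of the inner face of the right (-y) disc electrode, alike.
- scale_line (a point): on the scale, a 9 x 44 mm steel strip fixed to the left arm and lying across above both arms 32 mm ahead of the tweezers' origin: front end of the long, thick line that marks the 16 mm gap (short thin ticks every 4 mm of gap besides).
- pointer (a point): tip of the small dark pointer on the right arm, just ahead of the scale; it stands beside scale_line when the discs are 16 mm apart and about 15 mm to its right (-y) at rest.
- rest: Grey plastic rest of the tweezers, fixed to the table: base 142 x 56 x 8 mm, a rear post with two cheeks 29 mm apart round the heel (tops 58 mm above the table) and, 36 mm ahead of the grip point, a front cross bar 60 mm wide with a lip outside each arm (tops 61 mm above the table); lift straight up by 10 mm to clear them. Origin on the table under the tweezers' grip point; x toward the discs.
- stage: Small specimen stage, loose, 250 g: aluminium foot 62 mm in diameter and 10 mm high, a post 7 mm thick and a white cup 8 mm wide on it. Origin at the centre of the underside; x along the bean.
- bean (a point): centre of the bean that lies fixed in the cup, 16 mm long (x) and 9 mm thick (y and z), 56 mm above the table.
- tally_counter: white hand tally counter, 50 x 72 x 22 mm, a bystander; origin at the centre of its underside.
- tape_roll: roll of cream tape, 54 mm in diameter, 19 mm high, a bystander; origin at the centre of its underside.
- beaker_near: clear beaker, 66 mm in diameter, 80 mm high, a bystander; origin at the centre of its underside.

How it is judged:
By the outcome, as a careful person would: the job done as asked, in the order asked, and still so for the second after the job is handed in, while the arm keeps its last pose, push and grip.
It also fails if it takes over 48 s, if anything falls off the work surface, if the arm or the gripper's body presses on something with over 40 N, if the wrist force passes 120 N, or if a joint passes its speed limit or range.

## Working session

There is one attempt and no reset: what is moved stays moved. The work goes in short steps, Python scripts to look and compute and a shell command to move; the robot and the scene stay as the last step left them, time stands still between calls to the robot, and variables do not carry over. Pictures are saved under pics/ and viewed, at most 10 in all, crops included, and the job is handed in when it is done.

```bash
mkdir -p pics; ls; python3 - <<'E'
from rig import sense, eyes
import cv2
s=sense(); print(s)
for n in ["scene","top"]:
    im=eyes.capture(n); cv2.imwrite(f"pics/{n}0.png",im[:,:,::-1]); c=eyes.calibration(n); print(n,c)
print(eyes.calibration("wrist"))
E
```

```text
pics
{'time_s': 0.0, 'joints': array([ 1.07660996e+00,  3.13425786e-01,  1.49846160e+00,  1.59820119e-05,
        1.33098698e+00, -2.23386085e-01]), 'dq': array([-1.09460159e-03, -6.38807520e-04,  2.09158667e-04, -1.75072456e-04,
       -8.84138809e-04, -1.97375245e-05]), 'tau': array([-9.17819707e-04, -4.12262285e+01, -2.59745193e+01, -2.33666397e-04,
        4.09217435e-03, -7.70710062e-05]), 'eef_pos': array([140.31865045, 505.64233051, 241.73822686]), 'ee_rot': array([-2.32296449e-04,  1.34988659e-01,  9.90846936e-01, -5.97325149e-04]), 'force': array([-0.3317507 , -0.148402  ,  0.89245439]), 'wrist_torque': array([-0.00489278, -0.00153324,  0.02753552]), 'grip_force': 0.0, 'grip_width': 1.0010808680103098}
scene {'fx': 470.98059650767334, 'fy': 470.98059650767334, 'cx': 316.8811038859097, 'cy': 199.35175603258142, 'cam_to_world': array([[ 5.41040194e-01, -4.60438931e-01,  7.03755284e-01,
        -7.18259846e+01],
       [-8.40762591e-01, -3.15877655e-01,  4.39703961e-01,
        -4.57466494e+02],
       [ 1.98437472e-02, -8.29588632e-01, -5.58022336e-01,
         6.23653170e+02]
[... 309 characters left out ...]
.99854620e-01, -1.56480993e-02, -6.77321691e-03,
        -8.39296119e+00],
       [ 9.54615865e-03, -1.84574617e-01, -9.82772141e-01,
         1.21699092e+03],
       [ 0.00000000e+00,  0.00000000e+00,  0.00000000e+00,
         1.00000000e+00]])}
{'fx': 359.2956264116088, 'fy': 359.2956264116088, 'cx': 320.96466915621255, 'cy': 201.30614468652638, 'mount': array([[-4.08312162e-04, -9.55203849e-01, -2.95948374e-01,
         7.57683069e+01],
       [ 9.99998244e-01,  1.51197545e-04, -1.86767683e-03,
        -2.62825158e-01],
       [ 1.82875877e-03, -2.95948617e-01,  9.55202110e-01,
        -1.32603922e+02],
       [ 0.00000000e+00,  0.00000000e+00,  0.00000000e+00,
         1.00000000e+00]])}
```

View pics/scene0.png

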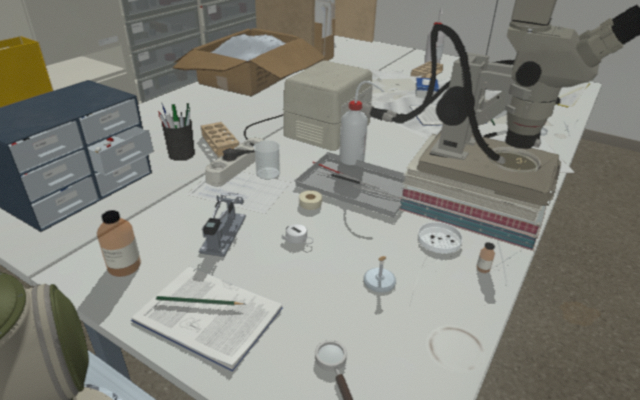

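View pics/top0.png

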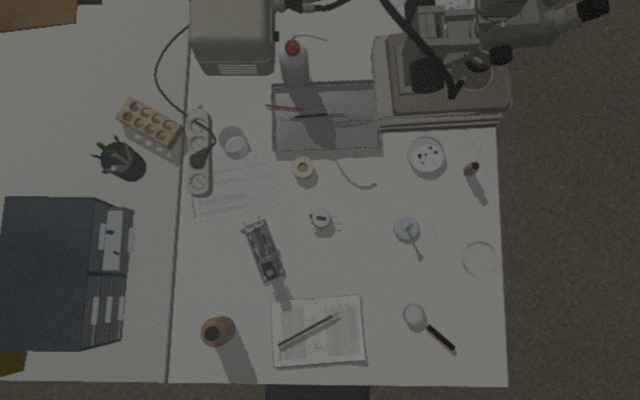

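The scene view shows the tweezers on their rest at about (222,222) and the stage at (380,275). In the top view they are at (264,250) and (407,228). I'll enlarge both in the two views.

```bash
cat > h.py <<'E'
import numpy as np, cv2
from rig import sense, eyes
from scipy.spatial.transform import Rotation as R
def pose(s=None):
    s=s or sense(); q=s['ee_rot']; T=np.eye(4); T[:3,:3]=R.from_quat([q[1],q[2],q[3],q[0]]).as_matrix(); T[:3,3]=s['eef_pos']; return T
def cam(n,T=None):
    c=eyes.calibration(n); return c,(c['cam_to_world'] if n!='wrist' else T@c['mount'])
def pix2z(n,uv,z,T=None):
    c,M=cam(n,T); d=M[:3,:3]@np.array([(uv[0]-c['cx'])/c['fx'],(uv[1]-c['cy'])/c['fy'],1]); o=M[:3,3]
    return o+d*(z-o[2])/d[2]
def ray(n,uv,T=None):
    c,M=cam(n,T); d=M[:3,:3]@np.array([(uv[0]-c['cx'])/c['fx'],(uv[1]-c['cy'])/c['fy'],1]); return M[:3,3],d/np.linalg.norm(d)
def tri(rays):
    A=sum(np.eye(3)-np.outer(d,d) for o,d in rays); b=sum((np.eye(3)-np.outer(d,d))@o for o,d in rays); p=np.linalg.solve(A,b)
    return p,[np.linalg.norm(np.cross(p-o,d)) for o,d in rays]
def proj(n,p,T=None):
    c,M=cam(n,T); q=np.linalg.inv(M)@np.append(p,1); return q[0]/q[2]*c['fx']+c['cx'],q[1]/q[2]*c['fy']+c['cy']
E
python3 - <<'E'
from h import *
print(pix2z('top',(264,250),50),pix2z('top',(252,227),60),pix2z('top',(274,278),55),pix2z('top',(407,228),56))
print(pix2z('scene',(380,259),56))
t=cv2.imread('pics/top0.png'); s=cv2.imread('pics/scene0.png')
a=lambda i,x,y,w,h,k:cv2.resize(i[y:y+h,x:x+w],None,fx=k,fy=k,interpolation=cv2.INTER_CUBIC)
A=a(t,230,210,66,75,4*1.0); 
o=np.zeros((600,800,3),np.uint8)
def put(im,x,y): o[y:y+im.shape[0],x:x+im.shape[1]]=im
put(a(t,230,210,66,75,4),0,0); put(a(t,380,205,60,60,4),0,310)
put(a(s,190,185,66,75,6),300,0)
put(a(s,350,245,66,45,3),300,460)
cv2.imwrite('pics/crop0.png',o)
E
```

```text
[490.34904493 123.41639086  50.        ] [541.59659376 151.60923683  60.        ] [427.37753456  98.02209392  55.        ] [ 545.21163255 -203.93832102   56.        ]
[ 545.26894945 -210.76310876   56.        ]
```

View pics/crop0.png

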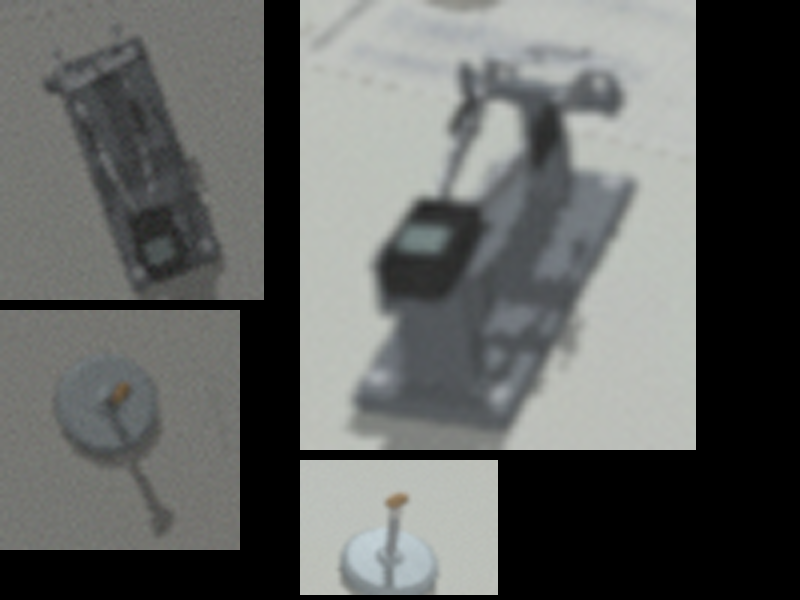

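The tweezers point away from the robot: heel near world (427,98), yaw about 25°. The bean is at top-view pixel (410,225), with its axis near −45°. I'll move above the tweezers with the tool's y across them.

```bash
r='x'
python3 -m jog '[[-0.02,-0.012,0,0,0,0,0.085],[-0.036,-0.022,0,0,0,0,0.085],[-0.039,-0.024,0,0,0,0,0.085],[-0.039,-0.024,0,0,0,0,0.085],[-0.039,-0.024,0,0,0,0,0.085]]' >/dev/null
python3 -m jog '[[-0.039,-0.024,0,0,0,0,0.085],[-0.039,-0.024,0,0,0,0,0.085],[-0.039,-0.024,0,0,0,0,0.085],[-0.039,-0.024,0,0,0,0,0.085],[-0.039,-0.024,0,0,0,0,0.085]]'
python3 -m jog '[[-0.036,-0.022,0,0,0,-0.05,0.085],[-0.024,-0.016,0,0,0,-0.1,0.085],[0,0,0.01,0,0,-0.14,0.085],[0,0,0.02,0,0,-0.14,0.085],[0,0,0.02,0,0,-0.14,0.085]]'
python3 -m jog '[[0,0,0.02,0,0,-0.1,0.085],[0,0,0.01,0,0,-0.037,0.085],[0,0,0,0,0,0,0.085],[0,0,0,0,0,0,0.085]]'
python3 - <<'E'
from h import *
T=pose(); np.save('T1.npy',T); im=eyes.capture('wrist'); cv2.imwrite('pics/w1.png',im[:,:,::-1]); print(T.round(3),sense()['time_s'])
E
```

```text
time_s: 1.1
eef_pos: [435.5, 188.0, 242.2]
ee_rot: [-0.0, 0.135, 0.991, -0.0]
force: [1.0, 0.8, 0.9]
grip_width: 0.996
grip_force: 0.0
time_s: 1.6
eef_pos: [483.3, 137.7, 191.4]
ee_rot: [-0.0, -0.152, 0.988, 0.0]
force: [0.7, 0.2, -0.4]
grip_width: 0.998
grip_force: 0.0
time_s: 2.0
eef_pos: [483.4, 138.0, 162.6]
ee_rot: [0.0, -0.216, 0.976, -0.0]
force: [-0.6, -0.3, 1.2]
grip_width: 0.995
grip_force: 0.0
[[-9.07000e-01 -4.21000e-01  0.00000e+00  4.83407e+02]
 [-4.21000e-01  9.07000e-01  0.00000e+00  1.37969e+02]
 [-0.00000e+00 -0.00000e+00 -1.00000e+00  1.62589e+02]
 [ 0.00000e+00  0.00000e+00  0.00000e+00  1.00000e+00]] 2.05
```

View pics/w1.png

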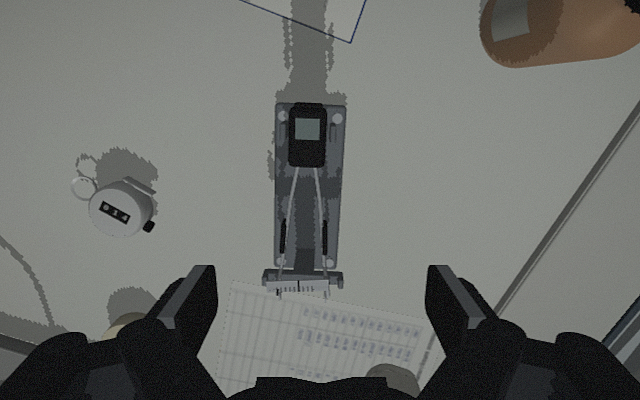

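The wrist view shows the heel at (307,104–166), the flats near (283,236) and (325,236), and the scale at (298,286). I'll enlarge it for exact pixels.

```bash
python3 - <<'E'
import cv2,numpy as np
i=cv2.imread('pics/w1.png')
f=lambda x,y,w,h,k:cv2.resize(i[y:y+h,x:x+w],None,fx=k,fy=k,interpolation=cv2.INTER_CUBIC)
a=f(265,95,80,120,5);b=f(255,200,100,105,4); b=cv2.convertScaleAbs(b,alpha=1.5);a=cv2.convertScaleAbs(a,alpha=1.5)
o=np.zeros((600,800,3),np.uint8);o[:600,:400]=a;o[:420,400:]=b
cv2.imwrite('pics/c1.png',o)
E
```

```text
(no output)
```

View pics/c1.png

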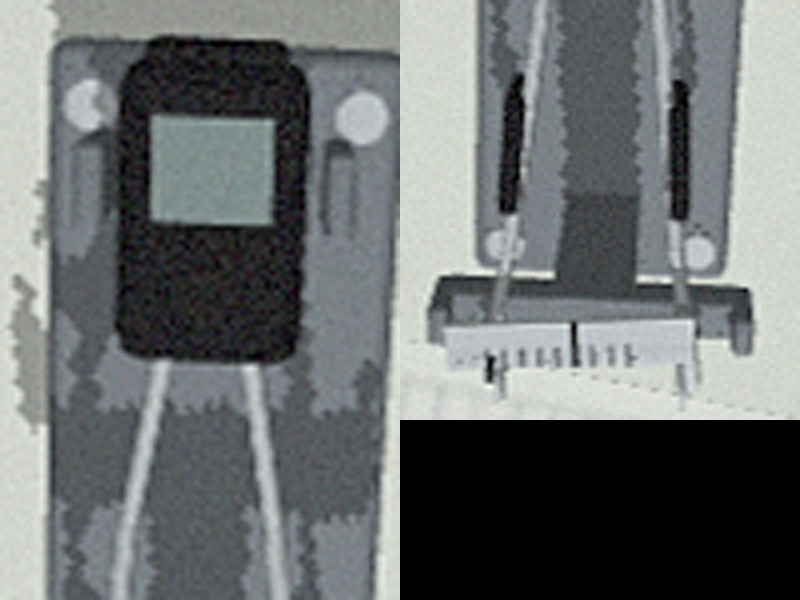

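```bash
python3 - <<'E'
from h import *
T=np.load('T1.npy')
L=pix2z('wrist',(326.8,237.5),68,T);Rr=pix2z('wrist',(281,235.5),68,T);hr=pix2z('wrist',(308.6,103),68,T);hf=pix2z('wrist',(306.4,166.6),68,T)
o=(L+Rr)/2; ax=o-hr; print(L,Rr,np.linalg.norm(L-Rr),o,np.linalg.norm(hr-o),np.linalg.norm(hr-hf))
ya=np.degrees(np.arctan2(ax[1],ax[0]));w=L-Rr
print(ya,np.degrees(np.arctan2(w[1],w[0]))-90)
d=o-T[:3,3]; print('tool delta',T[:3,:3].T@d, 'tool y yaw',np.degrees(np.arctan2(T[1,1],T[0,1])))
E
```

```text
[500.12119426 149.65748237  68.        ] [511.9539125  120.71225621  68.        ] 31.27042273840133 [506.03755338 135.18486929  68.        ] 88.01517015756431 39.484292673974615
22.239979691500743 22.23459088611267
tool delta [-19.34169454 -12.0596532   94.59071669] tool y yaw 114.9250437116664
```

```bash
python3 -m jog '[[-0.0193,-0.0121,0.01,0,0,0,0.06],[0,0,0.03,0,0,0.047,0.06],[0,0,0.03,0,0,0,0.06],[0,0,0.02,0,0,0,0.06],[0,0,0.014,0,0,0,0.06]]' 25
python3 -m jog '[[0,0,0.0075,0,0,0,0.06],[0,0,0,0,0,0,0.06],[0,0,0,0,0,0,0.045],[0,0,0,0,0,0,0.038],[0,0,0,0,0,0,0.036]]' 
python3 -m jog '[[0,0,0,0,0,0,0.034],[0,0,0,0,0,0,0.033],[0,0,0,0,0,0,0.032],[0,0,0,0,0,0,0.032],[0,0,0,0,0,0,0.032]]'
python3 -m jog '[[0,0,0,0,0,0,0.031],[0,0,0,0,0,0,0.031],[0,0,0,0,0,0,0.030],[0,0,0,0,0,0,0.030],[0,0,0,0,0,0,0.030]]'
python3 - <<'E'
from h import *
T=pose(); np.save('T2.npy',T); im=eyes.capture('wrist'); cv2.imwrite('pics/w2.png',im[:,:,::-1]); s=sense();print(T[:3,:3].T@s['force'],s['time_s'],s['grip_width']*85.4)
E
```

```text
time_s: 2.55
eef_pos: [505.8, 135.2, 57.5]
ee_rot: [-0.0, -0.193, 0.981, 0.0]
force: [0.3, 0.3, 0.3]
grip_width: 0.701
grip_force: 0.0
time_s: 3.05
eef_pos: [506.3, 135.2, 51.5]
ee_rot: [0.001, -0.193, 0.981, -0.0]
force: [-0.2, 1.3, 0.5]
grip_width: 0.42
grip_force: 0.0
time_s: 3.55
eef_pos: [506.0, 135.2, 50.9]
ee_rot: [0.0, -0.193, 0.981, -0.0]
force: [0.1, -0.4, 1.6]
grip_width: 0.373
grip_force: 1.4
time_s: 4.05
eef_pos: [506.2, 135.2, 51.0]
ee_rot: [0.0, -0.193, 0.981, -0.0]
force: [0.6, 0.5, 5.0]
grip_width: 0.356
grip_force: 3.8
[-1.85464764 -0.07102271 -5.10041801] 4.1 30.18905104694137
```

View pics/w2.png

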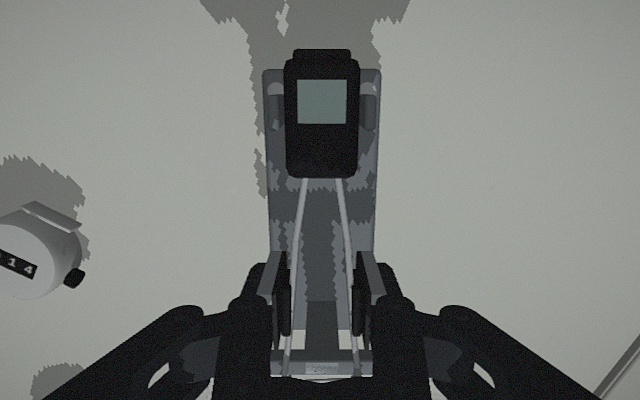

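The grasp is centred: the heel is at (321,50–177) and both flats sit between the pads. The gap is still wide, at about 30 mm over the flats. Next I'll lift, turn toward the bean's axis and go beside it for a look.

```bash
python3 -m jog '[[0,0,-0.004,0,0,0,0.0295],[0,0,-0.006,0,0,0,0.0295],[0,0,-0.01,0,0,0,0.0295],[0,0,-0.015,0,0,0,0.0295],[0,0,-0.02,0,0,0,0.0295]]' 
python3 -m jog '[[0,0,-0.02,0,0,0.05,0.0295],[0,0,-0.015,0,0,0.1,0.0295],[0,0,-0.009,0,0,0.13,0.0295],[0,0,0,0,0,0.13,0.0295],[0,0,0,0,0,0.13,0.0295]]' >/dev/null
python3 -m jog '[[0,0,0,0,0,0.13,0.0295],[0,0,0,0,0,0.13,0.0295],[0,0,0,0,0,0.13,0.0295],[0,0,0,0,0,0.13,0.0295],[0,0,0,0,0,0.113,0.0295]]'
python3 -m jog '[[-0.015,-0.0085,0,0,0,0,0.0295],[-0.03,-0.017,0,0,0,0,0.0295],[-0.035,-0.02,0,0,0,0,0.0295],[-0.035,-0.02,0,0,0,0,0.0295],[-0.035,-0.02,0,0,0,0,0.0295]]' >/dev/null
python3 -m jog '[[-0.035,-0.02,0,0,0,0,0.0295],[-0.035,-0.02,0,0,0,0,0.0295],[-0.03,-0.017,0,0,0,0,0.0295],[-0.025,-0.014,0,0,0,0,0.0295],[0,0,0,0,0,0,0.0295]]'
python3 -m jog '[[0,0,0,0,0,0,0.0295],[0,0,0,0,0,0,0.0295]]'
python3 - <<'E'
from h import *
T=pose(); np.save('T3.npy',T); im=eyes.capture('wrist')[:,:,::-1].copy(); cv2.imwrite('pics/w3.png',im); print(T.round(3))
f=lambda x,y,w,h,k:cv2.resize(im[y:y+h,x:x+w],None,fx=k,fy=k,interpolation=cv2.INTER_CUBIC)
b=proj('wrist',(545.5,-207,56),T);print(b)
h=hsv=cv2.cvtColor(im,cv2.COLOR_BGR2HSV); m=cv2.inRange(h,(5,90,60),(22,255,255)); n,l,st,c=cv2.connectedComponentsWithStats(m)
print([(st[i],c[i]) for i in range(1,n) if st[i,4]>20])
x,y=int(b[0])-30,int(b[1])-30
o=np.zeros((600,800,3),np.uint8); o[:320,:512]=cv2.resize(im,(512,320)); x=min(max(x,0),580);y=min(max(y,0),340)
o[360:600,:240]=f(x,y,60,60,4); o[360:600,260:660]=f(265,340,100,60,4); print(x,y)
cv2.imwrite('pics/c3.png',o)
E
```

```text
time_s: 4.6
eef_pos: [505.4, 135.1, 106.4]
ee_rot: [-0.001, -0.193, 0.981, 0.0]
force: [1.1, 0.1, -0.3]
grip_width: 0.347
grip_force: 3.1
time_s: 5.6
eef_pos: [505.7, 135.2, 150.4]
ee_rot: [0.0, 0.384, 0.923, -0.0]
force: [1.3, 0.2, 0.0]
grip_width: 0.344
grip_force: 3.1
time_s: 6.6
eef_pos: [590.3, -173.0, 150.0]
ee_rot: [0.0, 0.384, 0.924, -0.0]
force: [0.5, 0.1, -0.1]
grip_width: 0.344
grip_force: 3.1
time_s: 6.8
eef_pos: [590.0, -168.9, 150.1]
ee_rot: [-0.0, 0.382, 0.924, 0.0]
force: [0.2, 0.2, -0.5]
grip_width: 0.342
grip_force: 3.1
[[  -0.709    0.705   -0.     589.988]
 [   0.705    0.709    0.    -168.869]
 [   0.       0.      -1.     150.081]
 [   0.       0.       0.       1.   ]]
(np.float64(233.73256211459653), np.float64(202.09587773748498))
[(array([624,  99,  16,  11,  37], dtype=int32), array([631.35135135, 106.48648649])), (array([230, 201,  12,  22, 199], dtype=int32), array([235.5879397, 211.7638191]))]
203 172
```

View pics/c3.png

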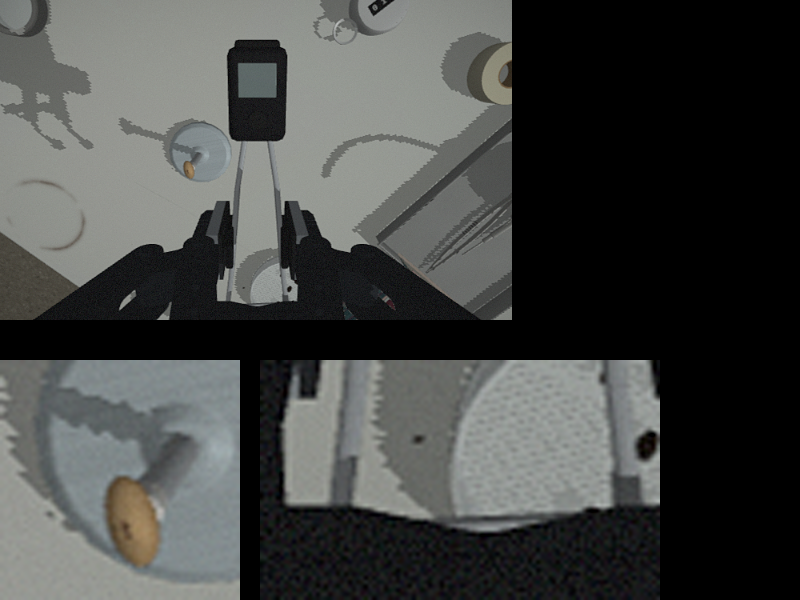

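The wrist view shows the bean at full-image (235.6,212), with its long axis about 16° off the image's vertical. The tweezers are held unchanged, with the heel still at (321,50–175). Now I'll compute the bean's position and yaw.

```bash
python3 - <<'E'
from h import *
T=np.load('T3.npy'); im=cv2.imread('pics/w3.png')
h=cv2.cvtColor(im,cv2.COLOR_BGR2HSV); m=cv2.inRange(h,(4,60,40),(26,255,255)); m[:, :215]=0; m[:,260:]=0; m[:190]=0; m[240:]=0
n,l,st,c=cv2.connectedComponentsWithStats(m); i=1+np.argmax(st[1:,4]); ys,xs=np.nonzero(l==i); P=np.c_[xs,ys]; print(st[i],P.mean(0))
W=np.array([pix2z('wrist',p,56,T)[:2] for p in P]); ctr=W.mean(0); w,V=np.linalg.eigh(np.cov(W.T)); v=V[:,1]; 
print(ctr, np.degrees(np.arctan2(v[1],v[0])), 4*np.sqrt(w))
# cross-check
a=ray('top',(410,225.5)); b=ray('scene',(382.3,258.3)); print(tri([a,b]), tri([a,b,ray('wrist',P.mean(0),T)]))
# grip check in w2: flats mid / heel
T2=np.load('T2.npy'); 
for uv in [(320.5,50),(321,177)]: print(T2[:3,:3].T@(pix2z('wrist',uv,68,T2)-T2[:3,3]))
E
```

```text
[230 201  13  23 216] [235.76388889 211.76388889]
[ 550.91532594 -211.16410509] 142.97745222032992 [ 8.1606342  15.94130876]
(array([ 551.7404092 , -211.88168878,   53.45254732]), [np.float64(0.5692169009424868), np.float64(0.5692169009424654)]) (array([ 551.36305768, -211.96693484,   53.83234976]), [np.float64(0.6354284509012057), np.float64(0.6166299380604844), np.float64(0.3358746450083959)])
[ 86.88889543  -0.63711057 -17.03777586]
[ 48.08758194  -0.50296638 -17.0124593 ]
```

```bash
python3 - <<'E'
from h import *
T=np.load('T1.npy')
o0=np.array([506.04,135.18,0]); a=np.radians(22.24); X=np.array([np.cos(a),np.sin(a),0])
def s(uv,z,T): p=pix2z('wrist',uv,z,T); return round(float((p-o0)@X),1)
print('w1 rear cap',s((308.6,102.6),68,T),'rear body',s((308,108),68,T),'front heel',s((306.4,166.6),68,T))
for z in(52,60,68): print('flat rear/front z',z,s((282,219),z,T),s((281,254),z,T))
for z in(64,68,72): print('scale rear/front',z,s((297,281),z,T),s((297,291.5),z,T))
for z in (53,61): print('bar rear top edge',z,s((305,269.5),z,T),s((305,280),z,T))
for z in (0,8): print('base rear, front',z,s((308,105),z,T),s((308,268),z,T))
# w2 auto-crop
i=cv2.imread('pics/w2.png'); c=cv2.convertScaleAbs(cv2.resize(i[235:385,255:385],None,fx=4,fy=4,interpolation=cv2.INTER_CUBIC),alpha=1.8)
cv2.imwrite('pics/c2.png',c)
E
```

```text
w1 rear cap -87.5 rear body -84.3 front heel -47.7
flat rear/front z 52 -5.2 22.5
flat rear/front z 60 -8.2 18.6
flat rear/front z 68 -11.2 14.7
scale rear/front 64 37.6 46.2
scale rear/front 68 35.3 43.7
scale rear/front 72 33.0 41.3
bar rear top edge 53 33.9 42.7
bar rear top edge 61 29.6 38.2
base rear, front 0 -83.3 60.5
base rear, front 8 -83.6 56.3
```

View pics/c2.png

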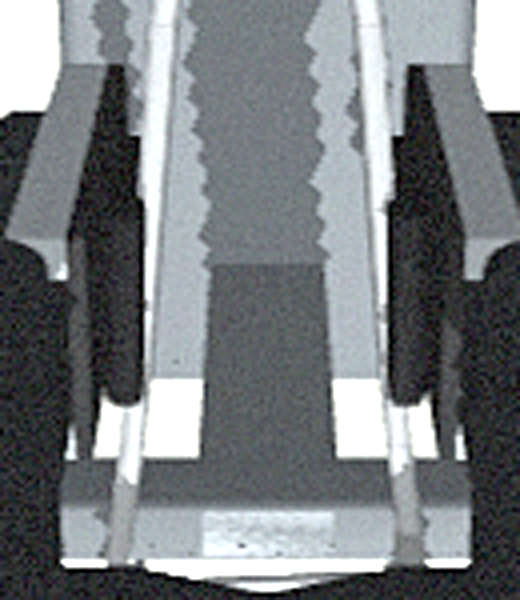

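The w2 crop shows the flats reaching ahead of the pads. Together with the heel and scale features, this means the grip sits about 5 mm behind the tweezers' origin, so I'll allow for that. Now I'll work out the approach.

```bash
cat > bean.py <<'E'
from h import *
def bean(im,T,seed,r=25):
    h=cv2.cvtColor(im,cv2.COLOR_BGR2HSV); m=cv2.inRange(h,(4,60,40),(26,255,255)); k=np.zeros_like(m); cv2.circle(k,tuple(int(x) for x in seed),r,255,-1)
    n,l,st,c=cv2.connectedComponentsWithStats(m&k); i=1+np.argmax(st[1:,4]); ys,xs=np.nonzero(l==i)
    W=np.array([pix2z('wrist',p,56,T)[:2] for p in zip(xs,ys)]); ctr=W.mean(0); C=np.cov(W.T)
    o=(T@eyes.calibration('wrist')['mount'])[:3,3]; d=(ctr-o[:2])/(o[2]-56); C=C-(4.5**2/4)*np.outer(d,d)
    w,V=np.linalg.eigh(C); v=V[:,1]; a=np.degrees(np.arctan2(v[1],v[0])); a=(a+90)%180-90
    return ctr,a,4*np.sqrt(w)
def target(ctr,yaw,gx=-62.2,gy=-0.55):
    a=np.radians(yaw); tx=-np.array([np.cos(a),np.sin(a)]); ty=np.array([-np.sin(a),np.cos(a)])
    return ctr-gx*tx-gy*ty
E
python3 - <<'E'
from bean import *
T=np.load('T3.npy'); c,a,d=bean(cv2.imread('pics/w3.png'),T,(236,212)); print(c,a,d)
t=target(c,a); print('TCP target',t)
yaw=np.degrees(np.arctan2(-T[1,0],-T[0,0])); print('turn world',a-yaw,'tool rz',-np.radians(a-yaw))
r=np.radians(a); Rn=np.array([[-np.cos(r),-np.sin(r)],[-np.sin(r),np.cos(r)]]).T
print('shift in new tool axes', Rn.T@(t-T[:2,3]) if 0 else np.array([[-np.cos(r),-np.sin(r)],[-np.sin(r),np.cos(r)]])@(t-T[:2,3]))
E
```

```text
[ 550.91532594 -211.16410509] -34.781034312921406 [ 7.69248175 15.71210711]
TCP target [ 500.14184043 -175.23089387]
turn world 10.077698832572814 tool rz -0.1758890256527844
shift in new tool axes [ 70.1649617  -56.47739517]
```

```bash
python3 -m jog '[[0,0,0,0,0,-0.088,0.0295],[0,0,0,0,0,-0.088,0.0295],[-0.002,-0.02,0,0,0,0,0.0295],[-0.003,-0.03,0.01,0,0,0,0.0295],[-0.003,-0.032,0.01,0,0,0,0.0295]]' >/dev/null
python3 -m jog '[[-0.003,-0.03,0.01,0,0,0,0.0295],[0,0,0,0,0,0,0.0295],[0,0,0,0,0,0,0.0295],[0,0,0,0,0,0,0.0295]]'
python3 - <<'E'
from bean import *
T=pose(); np.save('T4.npy',T); im=eyes.capture('wrist')[:,:,::-1].copy(); cv2.imwrite('pics/w4.png',im)
p=proj('wrist',(551,-211.2,56),T); print(p); c,a,d=bean(im,T,p,35); print(c,a,d, 'time',sense()['time_s'],sense()['grip_width']*85.4)
T3=np.load('T3.npy'); c3,a3,_=bean(cv2.imread('pics/w3.png'),T3,(236,212))
c=(c+c3)/2;a=(a+a3)/2; t=target(c,a); yaw=np.degrees(np.arctan2(-T[1,0],-T[0,0])); r=np.radians(a)
print(c,a,'TCP',t,'now',T[:3,3],'rz',-np.radians(a-yaw),'shift',np.array([[-np.cos(r),-np.sin(r)],[-np.sin(r),np.cos(r)]])@(t-T[:2,3]))
E
```

```text
time_s: 7.75
eef_pos: [535.9, -266.9, 120.4]
ee_rot: [0.0, 0.299, 0.954, 0.0]
force: [0.2, 0.3, -0.9]
grip_width: 0.35
grip_force: 3.1
(np.float64(417.6486429365799), np.float64(193.1507094335568))
[ 551.17351165 -210.51986658] -32.609611227513284 [ 7.80996042 15.55845667] time 7.8 29.57004524986542
[ 550.99458426 -210.80162264] -33.6925815305207 TCP [ 499.54767507 -175.83938537] now [ 535.8797438 -266.9431617  120.3549673] rz -0.01841475774990971 shift [80.76783278 55.6459744 ]
```

```bash
python3 -m jog '[[0.012,0.008,0,0,0,-0.018,0.0295],[0.024,0.016,0,0,0,0,0.0295],[0.026,0.019,0,0,0,0,0.0295],[0.0188,0.0126,0,0,0,0,0.0295],[0,0,0,0,0,0,0.0295]]' >/dev/null
python3 -m jog '[[0,0,0,0,0,0,0.0295],[0,0,0.01,0,0,0,0.0295],[0,0,0.015,0,0,0,0.0295],[0,0,0.015,0,0,0,0.0295],[0,0,0.01,0,0,0,0.0295]]' 
python3 -m jog '[[0,0,0.0068,0,0,0,0.0295],[0,0,0,0,0,0,0.0295],[0,0,0,0,0,0,0.0295],[0,0,0,0,0,0,0.0295]]' 
python3 - <<'E'
from h import *
T=pose(); np.save('T5.npy',T); print(T.round(4), sense()['force'], sense()['grip_width']*85.4)
o=np.zeros((600,800,3),np.uint8)
for j,n in enumerate(['scene','top']):
    im=np.mean([eyes.capture(n).astype(float) for _ in range(4)],0).astype(np.uint8)[:,:,::-1].copy(); cv2.imwrite(f'pics/{n}5.png',im)
    u,v=proj(n,(551,-210.8,56)); x,y=int(u)-25,int(v)-35; print(n,u,v,x,y)
    c=cv2.resize(im[y:y+75,x:x+50],None,fx=8,fy=8,interpolation=cv2.INTER_CUBIC); o[:,400*j:400*j+400]=c
cv2.imwrite('pics/c5.png',o); cv2.imwrite('pics/w5.png',eyes.capture('wrist')[:,:,::-1])
E
```

```text
time_s: 8.8
eef_pos: [499.0, -177.1, 68.1]
ee_rot: [-0.001, 0.291, 0.957, 0.0]
force: [0.4, 0.2, -0.4]
grip_width: 0.345
grip_force: 3.1
time_s: 9.2
eef_pos: [499.6, -177.0, 63.6]
ee_rot: [0.001, 0.291, 0.957, -0.0]
force: [-0.3, -0.2, -1.0]
grip_width: 0.345
grip_force: 3.1
[[-8.310000e-01  5.562000e-01  1.000000e-03  4.996130e+02]
 [ 5.562000e-01  8.310000e-01 -6.000000e-04 -1.770227e+02]
 [-1.200000e-03  0.000000e+00 -1.000000e+00  6.356700e+01]
 [ 0.000000e+00  0.000000e+00  0.000000e+00  1.000000e+00]] [-0.3335497  -0.19826044 -1.0494046 ] 29.436767360285653
scene 381.41445657464 257.2896646530973 356 222
top 409.93803893640927 225.54404265332187 384 190
```

View pics/c5.png

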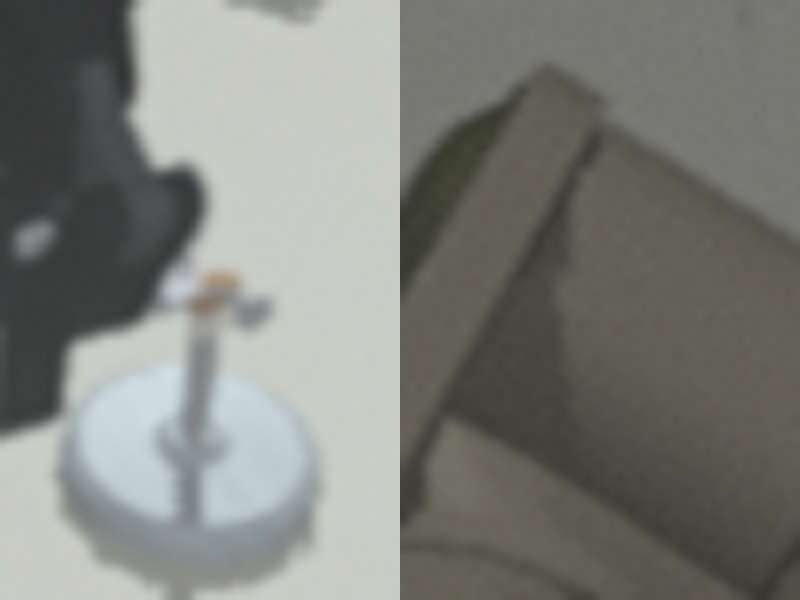

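In the scene crop the right arm passes in front of the bean, with its near disc at about full-image (388,261) and the bean at (383,257.5). The stage is undisturbed. I'll compare this with the predicted disc projection.

```bash
python3 - <<'E'
from h import *
T=np.load('T5.npy'); s=sense(); print(s['eef_pos'])
X=-T[:3,0];Y=T[:3,1]; Z=np.array([0,0,1]); b=np.array([551,-210.8,56])
for g in(28.5,):
  for gx in (57,62.2):
    d=T[:3,3]+gx*X-(g/2+1)*Y; d[2]=56; print('right disc',gx,proj('scene',d))
d=T[:3,3]+62.2*X+(28.5/2+1)*Y; d[2]=56; print('left',proj('scene',d)); print('bean',proj('scene',b))
print('per mm along X',np.array(proj('scene',b+10*X))-proj('scene',b),'Y',np.array(proj('scene',b+10*Y))-proj('scene',b),'Z',np.array(proj('scene',b+10*Z))-proj('scene',b))
im=cv2.imread('pics/scene5.png'); np.set_printoptions(linewidth=200)
print(cv2.cvtColor(im,cv2.COLOR_BGR2GRAY)[253:268,374:396]); 
i0=cv2.imread('pics/scene0.png');h=cv2.cvtColor(i0,cv2.COLOR_BGR2HSV)[245:272,365:400]; m=cv2.inRange(h,(4,60,40),(26,255,255)); y,x=np.nonzero(m);print('bean scene0',x.mean()+365,y.mean()+245,len(x))
E
```

```text
[ 499.29435492 -176.79160182   63.03735109]
right disc 57 (np.float64(383.62675199185435), np.float64(263.2504883070465))
right disc 62.2 (np.float64(386.1252582915257), np.float64(262.52275266258295))
left (np.float64(377.7674051522168), np.float64(252.34149961051463))
bean (np.float64(381.41445657464), np.float64(257.2896646530973))
per mm along X [ 4.73052391 -1.35664482] Y [-2.71137625 -3.30744318] Z [ 0.5286617  -4.17722741]
[[ 70  67  62  65  91 142 182 199 202 202 202 202 202 202 202 202 202 202 201 202 202 202]
 [ 64  62  63  86 119 152 183 201 201 202 201 202 202 203 201 202 201 202 202 201 202 202]
 [ 61  62  83 124 153 166 186 195 192 191 192 195 201 202 202 202 202 202 202 201 202 202]
 [ 59  70 112 160 174 179 186 180 165 162 167 177 193 201 201 202 203 201 202 202 202 202]
 [ 61  86 143 185 197 196 185 165 149 148 147 158 184 199 202 202 202 201 202 202 202 203]
 [ 65 100 157 191 198 190 172 151 139 136 139 154 178 192 192 194 198 201 202 202 202 201]
 [ 75 109 147 175 178 159 138 127 124 128 136 145 159 166 161 169 189 201 203 201 202 203]
 [ 99 127 144 160 166 151 128 123 129 141 152 146 139 139 138 154 185 200 203 202 202 202]
 [139 164 173 183 189 172 148 139 148 162 166 152 136 133 139 160 186 200 203 203 201 202]
 [177 195 197 201 199 181 159 154 160 168 174 163 147 146 162 183 198 202 202 203 202 202]
 [200 202 203 203 199 179 159 156 160 177 190 189 178 176 188 199 203 202 202 203 202 203]
 [202 202 202 202 198 173 151 145 152 180 198 201 198 198 201 202 203 203 202 202 203 202]
 [202 203 202 202 197 168 139 133 146 178 199 203 202 203 203 201 202 202 202 202 202 203]
 [203 202 201 202 197 166 136 132 146 180 199 203 203 201 202 202 203 201 203 203 202 202]
 [202 204 207 208 199 165 135 132 148 181 200 202 202 202 202 203 202 202 203 203 203 201]]
bean scene0 381.47058823529414 258.11764705882354 17
```

```bash
python3 - <<'E'
import cv2,numpy as np
# heel screen (bright greenish rectangle) and housing edges in each in-hand view
for n in ['w2','w3','w4','w5']:
    im=cv2.imread(f'pics/{n}.png'); g=cv2.GaussianBlur(cv2.cvtColor(im,cv2.COLOR_BGR2GRAY),(3,3),0).astype(float)
    def edge(v,lo,hi,s): # subpixel max gradient
        d=s*np.gradient(v)[lo:hi]; k=np.argmax(d); w=d[max(0,k-2):k+3].clip(0); return lo+max(0,k-2)+(w*np.arange(len(w))).sum()/w.sum()
    row=g[90:112].mean(0); col=g[:,308:334].mean(1)
    print(n,'screen L,R',edge(row,290,305,1).round(2),edge(row,338,352,-1).round(2),'screen top,bot',edge(col,70,92,1).round(2),edge(col,112,135,-1).round(2))
    r2=g[140:160].mean(0); print('   body L,R',edge(r2,278,292,-1).round(2),edge(r2,350,366,1).round(2),'front',edge(col,168,185,1).round(2))
    for r in (200,230): 
        v=g[r-1:r+2].mean(0); print('   arms row',r,[round(float(x),1) for x in (285+np.argmax(np.gradient(v)[285:320]),)],v[290:306].astype(int),v[336:356].astype(int))
E
```

```text
w2 screen L,R 296.92 345.93 screen top,bot 79.16 123.18
   body L,R 284.99 357.79 front 177.76
   arms row 200 [298.0] [ 70  69  69  69  69  69  68  72  92 118 134 142 144 140 122  92] [ 67  76 105 131 141 142 140 128 101  74  66  68  69  69  70  70  70  69
  69  68]
   arms row 230 [295.0] [100 100  98  96 108 126 138 143 141 127 100  75  68  69  69  69] [102 101 101 101 101 101 106 122 137 142 142 133 114  99  97 101 102 101
 101 102]
w3 screen L,R 297.26 345.28 screen top,bot 78.42 121.46
   body L,R 285.41 356.63 front 175.98
   arms row 200 [300.0] [152 152 152 152 152 153 153 143 118 103 115 130 138 144 146 147] [147 120 100 110 127 135 140 143 145 149 152 152 152 152 152 151 152 152
 152 152]
   arms row 230 [301.0] [152 153 151 134 106  91  90  93  90  88 103 132 151 153 152 152] [152 153 153 153 150 130 106 102 117 130 138 140 139 144 151 153 152 151
 152 153]
w4 screen L,R 297.44 343.3 screen top,bot 78.72 119.78
   body L,R 286.04 354.81 front 173.75
   arms row 200 [305.0] [150 150 150 149 150 150 147 131 105  91  92  94  93  86  90 121] [127 101  99 116 130 135 136 134 140 149 151 151 150 149 150 151 150 150
 151 151]
   arms row 230 [300.0] [150 151 147 123  96  89  93  93  88  86 106 135 150 151 150 150] [149 148 150 152 145 116  89  86  92  93  89  91 116 142 151 150 150 150
 150 150]
w5 screen L,R 298.08 342.93 screen top,bot 79.16 119.32
   body L,R 286.7 354.28 front 172.73
   arms row 200 [305.0] [154 153 154 154 154 154 154 141 113  94  94  97  96  87  89 119] [127 100 100 119 132 138 137 136 143 152 154 153 152 153 153 153 154 154
 153 153]
   arms row 230 [301.0] [154 155 151 130 103  92  95  96  91  84  97 130 152 155 154 154] [153 154 154 156 149 115  87  87  95  94  89  92 118 146 155 154 154 154
 153 153]
```

The heel has sagged in the light grip: its screen shrank from 49.0 px in w2 to 44.9 px in w5, so the discs have risen. I'll raise the tweezers a little, grip slightly firmer with the discs still well open, and fit the pitch so the tool can level it out.

```bash
python3 -m jog '[[0,0,-0.01,0,0,0,0.0285],[0,0,-0.015,0,0,0,0.0275],[0,0,-0.015,0,0,0,0.0275],[0,0,-0.005,0,0,0,0.0275],[0,0,0,0,0,0,0.0275]]' 30
python3 -m jog '[[0,0,0,0,0,0,0.0275],[0,0,0,0,0,0,0.0275],[0,0,0,0,0,0,0.0275]]' >/dev/null
cat > fit.py <<'E'
from h import *
from scipy.optimize import least_squares
def edge(v,lo,hi,s):
    d=s*np.gradient(v)[lo:hi]; k=np.argmax(d); a=max(0,k-2); w=d[a:k+3].clip(0); return lo+a+(w*np.arange(len(w))).sum()/w.sum()
def feats(im):
    g=cv2.GaussianBlur(cv2.cvtColor(im,cv2.COLOR_BGR2GRAY),(3,3),0).astype(float)
    row=g[90:112].mean(0); col=g[:,308:334].mean(1); r2=g[140:160].mean(0)
    return np.array([edge(row,290,308,1),edge(row,336,352,-1),edge(col,66,92,1),edge(col,108,135,-1),edge(r2,278,294,-1),edge(r2,346,366,1),edge(col,160,185,1)])
I=np.eye(4); ref=feats(cv2.imread('pics/w2.png')); zt=51-68
c=ref; rows=[101,101,None,None,150,150,None]
P=[pix2z('wrist',uv,zt,I) for uv in [(c[0],101),(c[1],101),(320.5,c[2]),(320.5,c[3]),(c[4],150),(c[5],150),(320.5,c[6])]]
def move(p,v): # v: pitch, dx, dz, yaw, about the grip point (0,0,-9)
    q=R.from_euler('yz',[v[0],v[3]]).apply(np.array(p)-[0,0,-9])+[v[1],v[4],v[2]-9]; return q
def pred(v):
    q=[proj('wrist',move(p,v),I) for p in P]
    # edges are measured at fixed rows: heel long edges converge with pitch, so refer L,R to the row
    return np.array([q[0][0],q[1][0],q[2][1],q[3][1],q[4][0],q[5][0],q[6][1]])
def fit(im):
    f=feats(im); s=least_squares(lambda v:np.r_[pred(v)-f,v[1]/2,v[2]/2,v[3]*30],np.zeros(5)); return s.x,pred(s.x)-f
E
python3 - <<'E'
from fit import *
T=pose(); im=eyes.capture('wrist')[:,:,::-1].copy(); cv2.imwrite('pics/w6.png',im)
for n in ['w3','w4','w5','w6']:
    v,r=fit(cv2.imread(f'pics/{n}.png')); print(n,v.round(4),r.round(2),'disc',move([-62.2,-.55,7],v).round(2))
s=sense();print(T[:3,3],s['grip_width']*85.4,s['grip_force'],s['time_s'])
E
```

```text
time_s: 10.15
eef_pos: [499.6, -177.0, 108.8]
ee_rot: [0.001, 0.291, 0.957, -0.0]
force: [0.1, -0.2, -1.1]
grip_width: 0.326
grip_force: 5.0
w3 [-0.0369  0.0299 -0.0827  0.0034 -0.3057] [-0.01 -0.05  0.07  0.18 -0.18  0.25 -0.26] disc [-62.72  -1.07   4.61]
w4 [-0.102  -0.0942 -0.098  -0.001  -0.2783] [-0.14  0.16  0.12  0.47 -0.41  0.39 -0.62] disc [-63.6   -0.77   0.49]
w5 [-0.1333 -0.1359 -0.0192  0.     -0.3159] [-0.22  0.22  0.17  0.51 -0.49  0.49 -0.71] disc [-63.91  -0.87  -1.43]
w6 [-1.363e-01  2.980e-02 -1.220e-02 -2.000e-04 -2.960e-01] [-0.16  0.16  0.12  0.53 -0.46  0.46 -0.67] disc [-63.77  -0.83  -1.61]
[ 499.06755971 -176.66894807  107.48110578] 27.55355190492995 5.007183328270912 10.5
```

```bash
python3 -m jog '[[0,0,0,0,0.026,0,0.0275],[0,0,0,0,0.04,0,0.0275],[0,0,0,0,0.04,0,0.0275],[0,0,0,0,0.03,0,0.0275],[0,0,0,0,0,0,0.0275]]' >/dev/null
python3 -m jog '[[0,0,0,0,0,0,0.0275],[0,0,0,0,0,0,0.0275],[0,0,0,0,0,0,0.0275]]'
cat > goal.py <<'E'
from fit import *
im=eyes.capture('wrist')[:,:,::-1].copy(); Ts=[pose()]
for _ in range(3): eyes.capture('wrist'); Ts.append(pose())
T=np.mean(Ts,0); v,r=fit(im); print('fit',v.round(4)); d=move([-62.2,0,7],v); d[1]=-0.7
D=T[:3,:3]@d+T[:3,3]; b=np.array([551,-210.8,56]); X=T[:3,:3]@R.from_euler('y',v[0]).apply([-1,0,0])
print('disc mid',D.round(2),'err world',(b-D).round(2),'tool shift',(T[:3,:3].T@(b-D)).round(2),'tweezers yaw',np.degrees(np.arctan2(X[1],X[0])).round(2),'elev',np.degrees(np.arcsin(X[2])).round(2),'roll', np.degrees(np.arcsin(T[2,1])).round(2))
print('shift for hover +25:',(T[:3,:3].T@(b+[0,0,25]-D)).round(2),'down unit',(T[:3,:3].T@[0,0,-1]).round(4))
s=sense();print(s['grip_width']*85.4,s['grip_force'],s['time_s'],s['eef_pos'])
E
python3 goal.py
```

```text
time_s: 11.3
eef_pos: [499.2, -176.7, 108.1]
ee_rot: [-0.065, 0.29, 0.955, 0.02]
force: [-0.5, -0.1, -1.2]
grip_width: 0.327
grip_force: 5.0
fit [-1.359e-01  2.450e-02 -1.120e-02 -1.000e-04 -3.039e-01]
disc mid [ 551.53 -212.58  101.02] err world [ -0.53   1.78 -45.02] tool shift [-4.67  1.18 44.8 ] tweezers yaw -33.79 elev 0.01 roll 0.0
shift for hover +25: [-1.29  1.18 20.03] down unit [-0.1353 -0.      0.9908]
27.512672334863147 5.016840174794197 11.5 [ 499.25396209 -176.76236118  108.07191942]
```

```bash
python3 -m jog '[[0.0014,0.0012,0.0002,0,0,0,0.0275],[-0.0008,0,0.006,0,0,0,0.0275],[-0.0016,0,0.0115,0,0,0,0.0275],[-0.0016,0,0.0115,0,0,0,0.0275],[-0.0012,0,0.0088,0,0,0,0.0275]]' >/dev/null
python3 -m jog '[[-0.0008,0,0.0065,0,0,0,0.0275],[0,0,0,0,0,0,0.0275],[0,0,0,0,0,0,0.0275],[0,0,0,0,0,0,0.0275],[0,0,0,0,0,0,0.0275]]'
python3 goal.py
python3 - <<'E'
from h import *
im=np.mean([eyes.capture('scene').astype(float) for _ in range(4)],0).astype(np.uint8)[:,:,::-1].copy(); cv2.imwrite('pics/scene7.png',im)
g=cv2.cvtColor(im,cv2.COLOR_BGR2GRAY); np.set_printoptions(linewidth=200); print(g[252:270,374:396])
T=pose(); a=np.radians(-33.8); Y=np.array([-np.sin(a),np.cos(a),0]); b=np.array([551,-210.8,56]); print('R disc pred',proj('scene',b-13.2*Y),'bean',proj('scene',b),'L',proj('scene',b+13.2*Y))
E
```

```text
time_s: 12.5
eef_pos: [498.9, -175.1, 63.7]
ee_rot: [-0.065, 0.29, 0.955, 0.02]
force: [0.4, 0.3, -1.4]
grip_width: 0.325
grip_force: 5.0
fit [-1.356e-01  3.620e-02 -1.700e-02  1.000e-04 -3.125e-01]
disc mid [ 551.1  -210.88   56.47] err world [-0.1   0.08 -0.47] tool shift [0.07 0.01 0.49] tweezers yaw -33.79 elev 0.01 roll -0.0
shift for hover +25: [ 3.440e+00  1.000e-02 -2.428e+01] down unit [-0.1351  0.      0.9908]
27.315635391721052 5.016687288880348 12.7 [ 498.76787308 -175.00619505   63.42690297]
[[ 63  67  71  71  70  65  64  83 131 175 197 203 202 204 202 203 202 203 201 202 202 203]
 [ 63  64  65  63  62  62  79 124 171 197 204 202 203 202 202 202 202 203 203 203 202 203]
 [ 61  62  61  59  59  73 117 169 195 202 203 204 203 203 203 203 202 202 203 202 202 203]
 [ 60  60  59  59  67 104 154 186 191 192 194 196 200 202 202 203 202 203 203 202 203 203]
 [ 60  59  58  65  91 136 169 174 163 159 165 176 193 202 204 202 202 204 202 202 203 203]
 [ 60  60  63  85 122 151 155 146 136 134 136 151 183 200 203 203 203 203 204 203 202 203]
 [ 59  65  93 134 166 171 152 133 126 121 12
[... 555 characters left out ...]
 177 199 202 203 203 202 203 203 203]
 [204 203 203 204 197 169 140 134 135 139 141 151 170 190 202 203 203 202 203 203 203 203]
 [202 203 203 203 197 167 137 132 142 160 174 186 196 201 203 204 203 203 203 203 202 204]
 [203 205 207 208 200 166 135 132 148 178 196 202 203 204 204 203 203 203 203 203 203 204]
 [205 209 216 217 204 165 134 132 154 185 203 205 203 203 202 203 203 203 202 203 203 203]
 [213 214 217 217 199 160 134 135 159 194 208 207 204 202 202 202 202 204 203 202 204 203]]
R disc pred (np.float64(385.0663972207741), np.float64(261.74534056083735)) bean (np.float64(381.41445657464), np.float64(257.2896646530973)) L (np.float64(377.8460527582226), np.float64(252.9359107303085))
```

```bash
python3 - <<'E'
from h import *
np.set_printoptions(linewidth=220)
a=cv2.imread('pics/scene0.png').astype(int); b=cv2.imread('pics/scene7.png').astype(int); c=cv2.imread('pics/scene5.png').astype(int)
s=(slice(250,272),slice(374,394))
for n,i in (('0',a),('7',b)):
    w=(i[...,2]-i[...,0])[s]; print('R-B',n); print(w[2:15])
    w=(w-12).clip(0).astype(float); w[:,:4]*= (n=='0'); y,x=np.mgrid[s]; print((w*x).sum()/w.sum(),(w*y).sum()/w.sum(), w.sum())
print('diff 7-0'); print((b-a).mean(2)[s].astype(int)); print('R-B ref: bean proj',proj('scene',(551,-210.8,56)))
E
```

```text
R-B 0
[[ 2  2  3  4  1  2  2  1  1  1  1  0  2  1  1  1  2  0  3  1]
 [ 1  2  3  2  3  2  4  2  2  1  0  2  2  1  1  1  1  3  0  1]
 [ 0  3  2  3  2  2  4  2  4  3  3  1  1  1  4  1  1  0  1  2]
 [ 2  3  1  2  1  3  5  9  8 11 10  7  6  2  1  1  2  2  2  2]
 [ 2  1  2  2  4  9 19 30 33 38 38 24 11  4  1  2  3  2  3  2]
 [ 1  2  2  2  8 23 39 48 52 54 49 31 12  5  3  2  3  2  2  2]
 [ 2  1  1  3 17 37 49 51 50 48 40 25  9  4  2  3  1  3  4  3]
 [ 2  2  2  3 17 36 47 49 44 36 23 12  4  2  2  3  2  4  2  3]
 [ 2  1  1  3  9 22 31 32 30 19  8  4  2  1  3  2  3  2  2  2]
 [ 3  2  2  2  2  5  6  8  9  5  3  3  4  2  2  2  4  2  2  1]
 [ 3  1  3  2  2  1  4  4  5  5  3  3  2  2  2  2  2  3  1  3]
 [ 2  2  2  0  1  2  2  4  3  3  2  3  3  1  3  2  4  3  2  3]
 [ 1  2  2  1  1 -1 -1 -1  1  3  3  2  2  2  2  2  2  2  2  3]]
381.771974522293 257.85222929936305 785.0
R-B 7
[[ -3  -2  -3  -4  -4  -3  -3  -1   0   2   1   2   2   1   2   2   1   1   1   2]
 [ -3  -3  -3  -2  -3  -3   0   0   1   1   1   1   1   1   1   1   1   1   2   2]
 [ -3  -2  -2  -2  -2  -2   0   2   3   3   2   2   1   1   
[... 2532 characters left out ...]
]
 [  12   12   13   13   11   11    8    5    2   -8  -14   -4    7   11   13   12   12   12   13   13]
 [  13   13   13   12   12   11    8    6   10    8    9   11   12   13   12   13   14   12   13   12]
 [  14   12   13   15   11    9    6    5   10   10   14   13   13   13   13   13   14   13   12   14]
 [  13   10   12   15   13   10    7    5    9   11   13   11   14   12   12   12   12   14   12   11]
 [  14   12   11   13   12    8    6    6    9   13   14   13   14   13   12   13   12   13   13   12]
 [  13   13   14   13   12   10    7    7   10   12   14   14   14   13   13   12   13   14   12   14]]
R-B ref: bean proj (np.float64(381.41445657464), np.float64(257.2896646530973))
```

```bash
python3 - <<'E'
from fit import *
import fit as F
for n in ['w5','w6']:
    f=feats(cv2.imread(f'pics/{n}.png'))
    for use in ([0,1,2,3,4,5],[0,1,2,3],[0,1,2,3,4,5,6]):
      for reg in (2,20):
        s=least_squares(lambda v:np.r_[(pred(v)-f)[use],v[1]/reg,v[2]/reg,v[3]*30],np.zeros(5)); v=s.x
        print(n,use[-1],reg,v.round(3),(pred(v)-f).round(2),'disc',move([-62.2,0,7],v).round(2))
E
```

```text
w5 5 2 [-0.153 -0.007  0.106  0.    -0.318] [ 0.06 -0.06  0.12 -0.12 -0.16  0.16 -1.82] disc [-63.92  -0.32  -2.57]
w5 5 20 [-0.118 -0.082  2.568  0.    -0.323] [ 0.03 -0.03  0.02 -0.02 -0.05  0.05 -1.92] disc [-63.73  -0.33   2.17]
w5 3 2 [-0.148 -0.013  0.007 -0.    -0.316] [-0.03  0.03  0.03 -0.03 -0.27  0.27 -1.57] disc [-63.89  -0.32  -2.32]
w5 3 20 [-0.141 -0.033  0.527 -0.    -0.316] [-0.02  0.02  0.02 -0.02 -0.23  0.23 -1.62] disc [-63.87  -0.32  -1.39]
w5 6 2 [-0.133 -0.135 -0.02   0.    -0.316] [-0.22  0.22  0.17  0.51 -0.49  0.49 -0.72] disc [-63.91  -0.32  -1.41]
w5 6 20 [-0.136 -0.13  -0.215  0.    -0.316] [-0.22  0.22  0.18  0.51 -0.5   0.5  -0.71] disc [-63.92  -0.32  -1.8 ]
w6 5 2 [-0.155  0.155  0.097 -0.    -0.298] [ 0.1  -0.09  0.08 -0.06 -0.15  0.15 -1.71] disc [-63.77  -0.28  -2.69]
w6 5 20 [-0.125  0.084  2.183 -0.    -0.302] [ 0.08 -0.08 -0.01  0.01 -0.06  0.05 -1.79] disc [-63.62  -0.29   1.31]
w6 3 2 [-0.15   0.148  0.003  0.    -0.316] [ 0.01 -0.01 -0.01  0.02 -0.27  0.24 -1.47] disc [-63.74  -0.32  -2.46]
w6 3 20 [-0.153  0.162 -0.26   0.    -0.314] [ 0.01 
[... 944 characters left out ...]
       ~~~~~~~~^^^^^^^^^^^^^^^^^^^^^^^^^^^^^^
    return np.atleast_1d(self.fun(x))
                         ~~~~~~~~^^^
    return self.f(x, *self.args, **self.kwargs)
           ~~~~~~^^^^^^^^^^^^^^^^^^^^^^^^^^^^^^
  File "<stdin>", line 7, in <lambda>
  File "fit.py", line 15, in pred
    q=[proj('wrist',move(p,v),I) for p in P]
       ~~~~^^^^^^^^^^^^^^^^^^^^^
  File "h.py", line 17, in proj
    c,M=cam(n,T); q=np.linalg.inv(M)@np.append(p,1); return q[0]/q[2]*c['fx']+c['cx'],q[1]/q[2]*c['fy']+c['cy']
        ~~~^^^^^
  File "h.py", line 7, in cam
    c=eyes.calibration(n); return c,(c['cam_to_world'] if n!='wrist' else T@c['mount'])
ValueError: time passes only in moves, steps and waits
```

The fit without the unreliable front edge shows the tweezers also slid about 2 mm down in the pads. The scene view agrees: the discs look about 2.7 mm low and 1 mm short. I'll correct that and then start the squeeze.

```bash
python3 -m jog '[[-0.0002,0,-0.0013,0,0,0,0.0275],[-0.0002,0,-0.0013,0,0,0,0.0275],[0,0,0,0,0,0,0.0265],[0,0,0,0,0,0,0.0255],[0,0,0,0,0,0,0.025]]'
python3 -m jog '[[0,0,0,0,0,0,0.0245],[0,0,0,0,0,0,0.0245],[0,0,0,0,0,0,0.0245],[0,0,0,0,0,0,0.0245]]'
sed -i "s/    c=eyes.calibration(n); return c,/    c=C.setdefault(n,None) or eyes.calibration(n); C[n]=c; return c,/; s/^def pose/C={}\ndef pose/" h.py
cat > arms.py <<'E'
from h import *
I=np.eye(4)
def arms(name,pitch,dz,tcpz,rows):
    """angle between arm centrelines, mm separation; tool-frame plane through grip point pitched by `pitch`"""
    g=cv2.cvtColor(cv2.imread(f'pics/{name}.png'),cv2.COLOR_BGR2GRAY).astype(float); out=[]
    return g
E
python3 - <<'E'
from h import *
s=sense(); T=pose(s); im=np.mean([eyes.capture('wrist').astype(float) for _ in range(3)],0).astype(np.uint8)[:,:,::-1].copy(); cv2.imwrite('pics/w8.png',im); np.save('T8.npy',T)
print(s['grip_width']*85.4,s['grip_force'],s['time_s'],T[:3,3])
np.set_printoptions(linewidth=240)
for n,rs,(a,b),(c,d) in (('w1',(175,200,225,245),(278,300),(312,332)),('w8',(185,205,225,245),(288,320),(326,356))):
    g=cv2.cvtColor(cv2.imread(f'pics/{n}.png'),cv2.COLOR_BGR2GRAY).astype(int)
    for r in rs: print(n,r,g[r,a:b],g[r,c:d])
E
```

```text
time_s: 13.4
eef_pos: [499.3, -175.4, 65.8]
ee_rot: [-0.065, 0.29, 0.955, 0.02]
force: [-0.2, 0.2, -0.7]
grip_width: 0.292
grip_force: 9.2
time_s: 13.8
eef_pos: [499.3, -175.4, 65.8]
ee_rot: [-0.065, 0.29, 0.955, 0.02]
force: [-0.1, -0.2, 0.3]
grip_width: 0.294
grip_force: 10.0
25.088723782470215 9.991366267204285 13.8 [ 499.32464083 -175.39736285   65.79809979]
w1 175 [ 76  60  57  57  61  61  74  87  87  85  83  87  71  73  86  72  97 124 131  90  50  71] [ 85  81 100 124 121  95  77  86  89  73  58  61  61  63  55  74  90  83  89  84]
w1 200 [ 56  58  61  60  76  87  90  84  79  84  87 104 119 105  81  78  69  55  55  58  58  60] [ 50  58  58  76  84  74 108 128 113  82  76  89  69  59  53  78  93  88  90  87]
w1 225 [ 84  88  72  27  19  26  15   5 100 129 102  73  85  82  88  87  71  56  56  63  60  63] [ 61  56  56  81  86  87  84  89 113 110  79  49  13   4   3  72  93  83  85  86]
w1 245 [90 65 21 19 16  5 36 79 94 79 83 84 82 82 86 88 87 92 76 58 59 57] [58 54 72 88 83 88 88 89 84 73 44 19 14 22 17 56 84 88 90 81]
w8 185 [153 154 153 153 154 152 155 151 156 152 155 154 159 1
[... 274 characters left out ...]
 70 107 146 158 155 152 153 152 153 151 151 154 151 153 152] [153 153 154 151 151 151 155 154 159 124  75 100 123 138 142 142 128 140 155 153 153 152 153 153 152 153 152 152 151 154]
w8 225 [150 152 152 152 152 153 153 154 161 124  81  93  97  98  86  61 127 161 154 152 152 152 153 154 153 151 154 153 152 153 151 150] [154 153 153 153 153 152 152 154 152 154 155 134  90  83  94  97  96  88  93 137 158 156 154 152 153 153 154 155 154 153]
w8 245 [153 155 152 153 152 154 157 145 106  86  93  92  89  87  61 126 162 153 151 152 152 152 153 153 155 150 154 151 152 154 153 151] [152 151 152 154 155 152 154 154 153 151 154 159 148  99  69  91  95  89  88  80 130 158 155 154 153 154 150 151 151 152]
```

```bash
python3 - <<'E'
import cv2,numpy as np
np.set_printoptions(linewidth=260)
for n in ('w3','w5','w6','w8'):
    g=cv2.cvtColor(cv2.imread(f'pics/{n}.png'),cv2.COLOR_BGR2GRAY).astype(int)
    for r in (245,345,355,365): print(n,r,g[r,276:312],g[r,328:372])
E
```

```text
w3 245 [157 150 150 154 155 151 151 152 151 151 153 154 151 152 152 157 128  82  87  95  86  86  68 106 149 155 150 155 152 150 152 144 151 152 151 151] [152 154 153 156 153 153 148 153 154 152 151 154 151 153 143 103  70  89  87  94  83  85 129 154 156 152 149 156 151 151 152 155 147 153 154 152 153 151 153 149 155 156 157 151]
w3 345 [ 30  38  24  71 135 152 148 152 154 123  84 109 121 131 131 132 142 132 104  99 105 104 104 104 107 105 105 104 106 105 107 105 106 103 107 104] [158 158 158 145 135 149 148 150 158 156 159 158 149 158 156 155 158 157 155 156 161 133  67  70 106 121 125 128 131 149 149 137 137 140 120  60  18  21  29  18  72  75  26  15]
w3 355 [146 150 149 144 149 148 149 152 119  92 112 124 128 136 132 142 131 100  92 104 105 104 104 106 105 102 107 103 108 108 102 103 108 105 106 104] [159 147 134 154 145 146 154 154 161 142 145 146 147 157 157 157 153 157 150 133 148 147 153 147 106  95 118 126 132 128 130 134 145 156 158 155 159 154 147 144 155 157 116  64]
w3 365 [147 145 145 147 147 152 148 115  79  85  85  82  69 122 154 147 146 147 146 148 123  96 108 105 103
[... 3495 characters left out ...]
0   9  16  28  26  22  29  25  21  21]
w8 355 [ 15  24  82 127 138 134 134 132 132 133 132 132 133 134 133 137 107  91 116 126 131 135 129 131 136 134 133 131 134 133 133 134 131 128 120 110] [149 147 148 146 148 143 135 135 134 137 137 137 137 136 138 143 104  76 112 125 133 134 118 124 139 137 137 134 135 136 135 135 135 136 136 154 118  20  10  17  21  24  22  25]
w8 365 [ 18   6  63  92 103 100 105 117 128 133 130 128 131 129 132 110  81  86  90  85  81  94 119 133 130 130 130 130 128 130 130 131 132 129 129 131] [136 133 132 133 133 132 133 131 130 134 132 133 134 132 134 134 140 105  84 113 128 128 140 130 124 134 133 133 132 132 136 144 147 147 149 137  82   9  16  20  15  17  20  21]
```

```bash
python3 - <<'E'
import cv2,numpy as np
np.set_printoptions(linewidth=260)
g=cv2.cvtColor(cv2.imread('pics/w1.png'),cv2.COLOR_BGR2GRAY).astype(int)
for r in (256,258,260,262,264,266,268,270,272,274,276): print(r,g[r,274:292],g[r,316:334])
E
```

```text
256 [ 80  75  80  83  84  86  69 103 123 125  96  75  89  89  85  85  82  87] [ 87  82  88  86  85  87 111 128 117  74  76  90  74  54  77  89  89  83]
258 [ 82  72  78  97 127 134 121 117 122 121  88  67  81  84  86  87  89  87] [ 86  87  84  84  86  76 104 127 117  84  75  65  74  93  71  55  72  88]
260 [ 76  71 100 124 128 129 116 103 129 105 113 125  97  85  81  90  87  87] [ 86  86  87  87  86  74 103 123 115  89 107 132 132 135 135 131 106  80]
262 [ 79  71  91 120 127 124 119 117 115  95 111 115  88  82  82  84  84  86] [ 89  88  89  84  83  82  96 112 113  80 104 136 131 128 130 131 136 117]
264 [ 88  68  79  88 105 111 116 122 120 106 108  88  81  83  81  84  86  82] [ 86  88  89  85  87  79 103 123 123  84  99 134 132 132 131 135 137 116]
266 [129 104  89  86  86  85 113 133  97  73  87  82  86  86  82  84  81  81] [ 92  87  88  88  87  86  75 106 128  93  85 119 128 132 131 118  94  86]
268 [145 144 143 147 138 101 113  99  89 135 149 150 150 148 151 150 151 152] [96 95 93 95 92 95 87 80 85 83 71 81 89 84 81 85 82 86]
270 [46 40 36 41 51 75 85 84 59 43 35 32 36 35 28 37 35 26] [116 118 117 105 131 148 131  93  85  78  84 126 148 148 148 148 149 148]
272 [52 45 45 40 62 83 87 74 49 39 52 40 46 43 45 50 46 51] [45 43 48 44 43 46 40 61 87 87 71 49 43 37 36 44 38 41]
274 [84 66 59 52 69 88 87 79 63 70 70 68 69 61 67 63 65 64] [46 44 47 45 49 44 41 56 81 89 78 58 46 43 47 48 50 49]
276 [76 60 56 63 80 86 73 77 85 82 83 88 87 84 84 86 85 79] [87 83 87 85 81 74 81 68 64 61 64 64 53 60 75 73 69 67]
```

The arms' separation in the wrist view, the width and the force all agree on an arm angle of about 0.062 rad, a gap near 19.5 mm. I'll squeeze on in small steps toward a row-365 separation of 47.3 px, which is 16 mm.

```bash
python3 -m jog '[[0,0,0,0,0,0,0.024],[0,0,0,0,0,0,0.0236],[0,0,0,0,0,0,0.0233],[0,0,0,0,0,0,0.0233],[0,0,0,0,0,0,0.0233]]' 
python3 -m jog '[[0,0,0,0,0,0,0.0233],[0,0,0,0,0,0,0.0233],[0,0,0,0,0,0,0.0233]]'
cat > sep.py <<'E'
import sys
from h import *
def cross(v,lo,hi,lev=115): # first falling crossing
    for i in range(lo,hi):
        if v[i]>=lev>v[i+1]: return i+(v[i]-lev)/(v[i]-v[i+1])
def sep(n):
    g=cv2.cvtColor(cv2.imread(f'pics/{n}.png'),cv2.COLOR_BGR2GRAY).astype(float); o=[]
    for r in (360,363,365,367):
        v=g[r-1:r+2].mean(0); l=[i for i in range(282,300) if v[i]<100][0]; q=[i for i in range(330,358) if v[i]<100][0]
        L=cross(v,l-3,l+1); Q=cross(v,q-3,q+1); o.append(round(Q-L,2) if L and Q else (l,q))
    return o
if __name__=='__main__':
    s=sense(); T=pose(s); im=np.mean([eyes.capture('wrist').astype(float) for _ in range(3)],0).astype(np.uint8)[:,:,::-1].copy(); cv2.imwrite(f'pics/{sys.argv[1]}.png',im)
    print(s['grip_width']*85.4,s['grip_force'],s['time_s'],T[:3,3])
    for n in ('w5','w6','w8',sys.argv[1]): print(n,sep(n))
E
python3 sep.py w9
python3 - <<'E'
import cv2,numpy as np
np.set_printoptions(linewidth=260)
g=cv2.cvtColor(cv2.imread('pics/w9.png'),cv2.COLOR_BGR2GRAY).astype(int)
for r in (363,365,367): print(r,g[r,280:310],g[r,328:352])
E
```

```text
time_s: 14.45
eef_pos: [499.3, -175.4, 65.8]
ee_rot: [-0.065, 0.29, 0.955, 0.02]
force: [0.0, 0.8, -0.9]
grip_width: 0.274
grip_force: 11.8
time_s: 14.75
eef_pos: [499.3, -175.4, 65.8]
ee_rot: [-0.065, 0.29, 0.955, 0.02]
force: [0.4, -0.5, -1.9]
grip_width: 0.275
grip_force: 11.8
23.44665796832223 11.820836663246155 14.75 [ 499.33475628 -175.39778867   65.81009071]
w5 [np.float64(68.9), np.float64(69.4), np.float64(70.05), np.float64(70.62)]
w6 [np.float64(62.74), np.float64(63.2), np.float64(63.82), np.float64(64.3)]
w8 [np.float64(52.94), np.float64(53.4), np.float64(53.81), np.float64(53.93)]
w9 [np.float64(48.65), np.float64(49.0), np.float64(49.44), np.float64(49.77)]
363 [ 86 113 119 126 130 130 127 129 129 129 130 129 133 112  82  85  85  88  83  75 113 134 130 128 129 128 129 129 130 132] [135 131 130 132 132 133 131 132 133 129 132 134 133 138 115  83  97 120 126 134 134 129 134 135]
365 [ 84 106 107 119 126 130 130 131 129 128 129 129 134 114  85  86  88  87  81  71 110 136 132 128 129 129 129 130 132 132] [137 134 133 134 134 132 133 132 133 137 131 132 133 137 128  95  90 117 125 132 134 134 133 134]
367 [ 83 109 102 108 117 128 132 133 131 128 130 131 134 112  83  86  87  88  82  80 113 135 130 130 131 128 131 132 129 131] [136 135 133 133 131 130 130 133 132 134 130 131 134 132 141 106  84 115 127 130 138 127 123 133]
```

```bash
python3 -m jog '[[0,0,0,0,0,0,0.0230],[0,0,0,0,0,0,0.0228],[0,0,0,0,0,0,0.0228],[0,0,0,0,0,0,0.0228],[0,0,0,0,0,0,0.0228]]' 
python3 -m jog '[[0,0,0,0,0,0,0.0228],[0,0,0,0,0,0,0.0228],[0,0,0,0,0,0,0.0228]]' >/dev/null
python3 sep.py w10
python3 - <<'E'
from fit import *
f=feats(cv2.imread('pics/w10.png')); use=[0,1,2,3,4,5]
for reg in(2,20):
    v=least_squares(lambda v:np.r_[(pred(v)-f)[use],v[1]/reg,v[2]/reg,v[3]*30],np.zeros(5)).x; print('fit',v.round(3),(pred(v)-f).round(2),'disc',move([-62.2,0,7],v).round(2))
im=np.mean([eyes.capture('scene').astype(float) for _ in range(4)],0).astype(np.uint8)[:,:,::-1].copy(); cv2.imwrite('pics/scene10.png',im)
a=cv2.imread('pics/scene0.png').astype(int); np.set_printoptions(linewidth=220); s=(slice(252,270),slice(374,394)); print((im.astype(int)-a).mean(2)[s].astype(int)); print((im[...,2].astype(int)-im[...,0])[s][:12])
A=np.radians(-33.8); Y=np.array([-np.sin(A),np.cos(A),0]); b=np.array([551,-210.8,56]); print('R disc pred',proj('scene',b-9*Y),'bean',proj('scene',b))
x,y=350,220; c=cv2.resize(im[y:y+60,x:x+80],None,fx=10,fy=10,interpolation=cv2.INTER_CUBIC); cv2.imwrite('pics/c10.png',c)
E
```

```text
time_s: 15.4
eef_pos: [499.3, -175.4, 65.8]
ee_rot: [-0.065, 0.29, 0.955, 0.02]
force: [0.3, 0.1, -0.8]
grip_width: 0.272
grip_force: 12.6
23.14682578204417 12.564109414815903 15.7 [ 499.34899911 -175.39046866   65.80498283]
w5 [np.float64(68.9), np.float64(69.4), np.float64(70.05), np.float64(70.62)]
w6 [np.float64(62.74), np.float64(63.2), np.float64(63.82), np.float64(64.3)]
w8 [np.float64(52.94), np.float64(53.4), np.float64(53.81), np.float64(53.93)]
w10 [np.float64(46.69), np.float64(47.21), np.float64(47.57), np.float64(47.74)]
fit [-0.159  0.513  0.102 -0.001 -0.284] [ 0.13 -0.11  0.05 -0.01 -0.15  0.14 -1.84] disc [-63.44  -0.25  -2.98]
fit [-1.360e-01  4.480e-01  1.777e+00 -1.000e-03 -2.860e-01] [ 0.12 -0.11 -0.04  0.04 -0.07  0.06 -1.91] disc [-63.35  -0.25   0.21]
[[-126 -123 -123 -123 -129 -124 -104  -56  -14    7   13   13   12   14   14   12   13   12   11   13]
 [-127 -125 -127 -130 -128 -114  -76  -24    4   12   13   11   13   11   10   13   13   14   11   13]
 [-128 -126 -127 -127 -116  -93  -61  -20    8   13   12   12   12   14   13   13   12   12   12   13]
 [-1
[... 1981 characters left out ...]
6  13  30  42  52  53  35  14   4   2   2   2   4   2   3]
 [ -3  -7 -10 -11 -11  -8  -3   5  15  29  34  27  10   3   2   3   2   3   2   2]
 [ -3  -7 -10 -11 -12 -10  -6  -3   0   5  11   9   3   2   2   3   3   2   3   2]
 [ -1  -4  -8 -10 -11 -13  -9  -4  -3  -4  -3  -3   0   2   3   4   3   2   2   3]
 [  2   0  -4  -9 -11 -10  -9  -6  -5  -6  -6  -5  -1   1   3   4   3   3   3   3]
 [  2   1   0  -4  -7  -4  -3  -4  -5  -6  -4  -3   0   3   3   3   3   3   3   2]
 [  1   1   1   1   0   0   2   0  -3  -4  -1   1   2   3   3   3   3   3   3   2]]
R disc pred (np.float64(383.89517705879365), np.float64(260.31635308155836)) bean (np.float64(381.41445657464), np.float64(257.2896646530973))
```

View pics/c10.png

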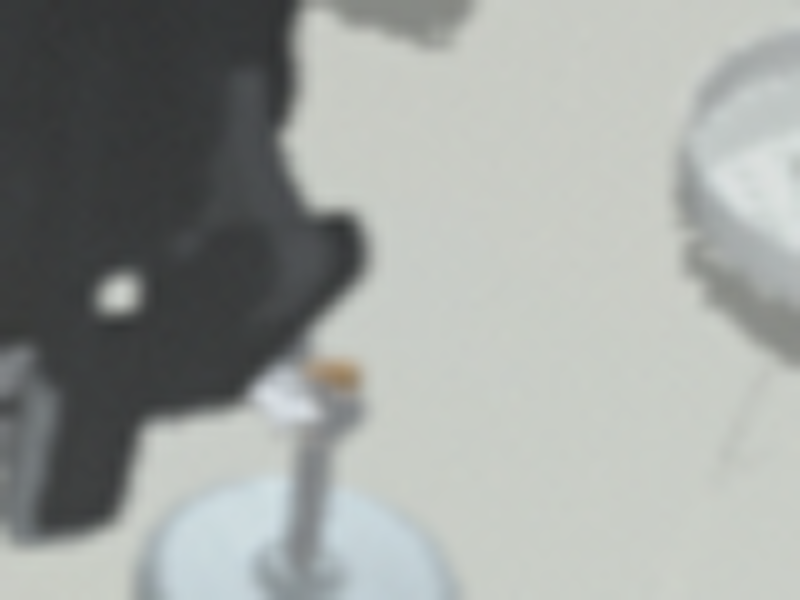

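The last crop shows the right disc beside the bean at about (384,261.5), with the bean at (383,257.5) and the stage untouched. The separation is 47.6 px at 12.6 N, so the gap is about 16 mm. I'll make a final nudge of about 1 mm forward and 0.7 mm up, then check that it holds steady.

```bash
python3 -m jog '[[-0.0004,0,-0.0002,0,0,0,0.0228],[-0.0004,0,-0.0003,0,0,0,0.0228],[-0.0003,0,-0.0003,0,0,0,0.0228],[0,0,0,0,0,0,0.0228],[0,0,0,0,0,0,0.0228]]' >/dev/null
python3 -m jog '[[0,0,0,0,0,0,0.0228],[0,0,0,0,0,0,0.0228],[0,0,0,0,0,0,0.0228],[0,0,0,0,0,0,0.0228],[0,0,0,0,0,0,0.0228]]'
python3 sep.py w11
python3 - <<'E'
from fit import *
print(feats(cv2.imread('pics/w10.png'))-feats(cv2.imread('pics/w11.png')))
im=np.mean([eyes.capture('scene').astype(float) for _ in range(3)],0)[:,:,::-1]; a=cv2.imread('pics/scene0.png').astype(float)
d=np.abs(im-a).mean(2)[268:295,360:402]; print('stage foot change',np.median(d),d.max())
E
```

```text
time_s: 17.05
eef_pos: [500.3, -176.1, 66.5]
ee_rot: [-0.065, 0.29, 0.955, 0.02]
force: [-0.7, 0.0, -0.4]
grip_width: 0.272
grip_force: 12.6
23.20366986276957 12.563552856445312 17.05 [ 500.32700746 -176.08292802   66.46653012]
w5 [np.float64(68.9), np.float64(69.4), np.float64(70.05), np.float64(70.62)]
w6 [np.float64(62.74), np.float64(63.2), np.float64(63.82), np.float64(64.3)]
w8 [np.float64(52.94), np.float64(53.4), np.float64(53.81), np.float64(53.93)]
w11 [np.float64(46.65), np.float64(47.23), np.float64(47.55), np.float64(47.83)]
[-0.00736675 -0.02306485  0.01111488 -0.00025644  0.00191163 -0.01137001
 -0.00661131]
stage foot change 12.555555555555552 127.8888888888889
```

```bash
python3 -c "
from rig import finish_job; print(finish_job())"
```

```text
the job is handed in; nothing more can be done
None
```

I handed the job in with the tweezers held level round the bean and squeezed to a disc gap of about 16 mm, steady at the last checks; I worked the gap out from arm spacing and grip force because no camera could see the pointer, and the discs' position is good to about 1 mm.

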